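Bring the incense jar with the cross to the front and hold the carousel

ROBOT

A 6-joint arm with a two-finger parallel gripper is mounted at the origin on the work surface. World frame = base frame: x ahead of the robot, y to its left, z up, the work surface at z = 0. Lengths are in m, angles in rad, forces in N, time in s.
With the tool pointing down it reaches from about 0.25 to 0.8 m from the base axis. Payload 3.9 kg.
Tool frame: the origin (TCP) lies on the centre line of the jaws, within the pads' length; the fingertips stand 17 mm ahead of it and the grasp point (between the pads) lies 2 mm behind it; y points along the fingers, z is the direction in which the jaws open and shut, and the axes are right-handed (so a half turn about y gives the same grasp; the last joint's range is limited). The gripper opens to 85 mm and grips with 20 to 120 N. Pads are 22 mm wide; open, the fingers measure 114 mm over their backs; the gripper's body (76 mm by 85 mm) begins 54 mm behind the grasp point. The pads swing forward as they close: fully open they stand 13 mm farther back than shut.
Start: joints at [1.164, 0.26, -0.138, 1.173, 0, 1.571], TCP at [0.208, 0.482, 0.248] pointing down, gripper open.
Joint ranges: [-2.78, 2.78], [-0.83, 1.72], [-1.28, 1.37], [-1.9, 2.12], [-1.57, 1.48], [-3.14, 3.14]. Speed limits (rad/s): [2.57, 2.57, 3.14, 3.14, 3.14, 3.14].

INTERFACE

Orientations are given as a rotation vector (axis times angle).
In Python, from station import r gives the robot as it stands.
- The arm moves only by the tool arm_command, never from a script. Its argument "commands" is a list of rows, each an object of numbers: "hand": the closure, from -1 (fully open) to 1 (shut); "tx", "ty", "tz": the shift along the tool's x, y, z in units of 60 mm (1.0 is 60 mm); "roll": the turn about the tool's y in units of 5 degrees (1.0 is 5 degrees). A call has 1 to 10 rows; each row shifts and turns the pose as measured when the row begins, along the tool's axes as they then stand; what a row does not reach is not made up. A row lasts 1/8 s, in which the tool goes at most 62.5 mm and 10.7 degrees, less where a joint would pass 70% of its speed; a pose out of reach is approached as far as the arm can. A call is refused whole if a number of a shift passes 1 or a number of a turn 1, either way. A call with a gripper value outside its range is refused whole. The fingers move at their own pace and stop on an object; the grip force is fixed at half the most. Time passes only in rows, so rows that do not move let the fingers close. It gives the time, the measured TCP pose, the force and the opening at its end, in the units of the state.
- r.state(): the state, without advancing time (a new reading comes with each control period).
- r.capture(name): name is "side" or "top"; returns the picture (384x512x3 uint8, red, green, blue); there is no depth.
- r.calibration(name): a dict with "fx", "fy", "cx", "cy" (pixels), "R" (3x3) and "t" (3): a world point X has camera coordinates R X + t. Camera axes: x right, y down, z forward; pixel columns grow to the right and rows downward; lengths in m; the calibration is good to about 2 mm. A picture is of the moment at which its call begins. calibration takes no time and is no camera call.
- r.hand_in(): hands the job in, once; it reports no verdict.
The state is a dict: "clock": time; "qpos": joint angles; "joint_velocities": joint speeds; "effort": joint torques, N m; "ee_pos": TCP position; "eef_rot": TCP orientation; "force": force on the tool from outside, world axes, zero at the start; "wrist_torque": the same for the moment, N m; "width": finger opening in m.
Only numpy, scipy, OpenCV 4.12 (cv2) and the standard library are available. Lean on these libraries where they do the work, as an engineer would, in place of code of your own. Each camera call takes 0.05 s, during which the arm holds its last target. There are 200 camera calls.

TASK

Draw the transport bolt of the incense caddy fully back to its end stop, then take the carousel by its crossbar handle and turn it gently until the jar with the cross on its lid stands squarely at the front, in line with the bolt. Finish while still gripping the handle, holding the carousel still there so that the jar cannot drift while incense is spooned from it. Keep every jar standing in its ring and leave the other things on the bench where they are.

Things in the scene. Friction and masses are not known exactly. Their poses are not given: they have to be found in the camera images.
- caddy_base: foot of the incense caddy, fixed on the bench: a dark round board 250 mm across with a 90 mm wide tongue reaching 240 mm from its centre; tops 22 mm above the bench. The tongue is the front and carries the transport bolt. Origin: on the carousel's axis at bench level; z up, -x points to the front, along the tongue
- carousel: wooden disc 240 mm across, top 44 mm above the bench, turning freely either way (under 0.1 N m, stays where left) once the bolt is drawn, blocked before. Six wire rings with jars, 60 degrees apart, 78 mm from the axis; one is at the front at the start. Origin: on the axis, 28 mm above the bench; z up; axes parallel to caddy_base's at the start, turning with the disc
- handle (a point): middle of the carousel's crossbar handle, on the turning axis, 206 mm above the bench: a level round wooden bar 16 mm thick, 80 mm long, with 20 mm brass balls at its ends, lying along this point's y axis. Can be gripped across from above at the middle, over the column. Jars and all else of the caddy stay under 170 mm. It turns with the carousel
- bolt (a joint): travel of the brass transport bolt, a 10 mm rod sliding in two straps on the tongue: 0 = in, blocking the carousel (the start); 0.030 m = drawn back to its end stop, away from the carousel. The carousel is free from about 0.015. Friction about 2.5 N; it stays where it is left
- bolt_knob (a point): middle of the grip of the bolt's upright brass knob, a cylinder 16 mm across and 22 mm tall, from 48 to 70 mm above the bench (this point: 61 mm), 170 mm in front of the carousel's axis with the bolt in, 200 mm with it drawn; it moves along caddy_base's -x. The straps before and behind it are 43 mm high and 24 mm wide
- jar_cross: the marked jar: white glazed incense jar, 48 mm across, with a dark wooden lid (42 mm across, top 78 mm above its foot) and on it an upright brass cross instead of a ball knob, 38 mm wide, 8 mm thick, top at 124 mm. Loose, about 0.2 kg, in a wire ring, foot 44 mm above the bench. Origin: centre of its foot, z up; any yaw. It starts one or two places (60 or 120 degrees) from the front, either side
- jar_0: white glazed incense jar, 48 mm across, with a dark wooden lid (42 mm across, top 78 mm above its foot) and on it a plain brass ball knob, 18 mm across, top at 94 mm. Loose, about 0.2 kg, standing in one of the carousel's six wire rings, foot 44 mm above the bench. Origin: centre of its foot, z up; any yaw
- jar_2: white glazed incense jar, 48 mm across, with a dark wooden lid (42 mm across, top 78 mm above its foot) and on it a plain brass ball knob, 18 mm across, top at 94 mm. Loose, about 0.2 kg, standing in one of the carousel's six wire rings, foot 44 mm above the bench. Origin: centre of its foot, z up; any yaw
- jar_3: white glazed incense jar, 48 mm across, with a dark wooden lid (42 mm across, top 78 mm above its foot) and on it a plain brass ball knob, 18 mm across, top at 94 mm. Loose, about 0.2 kg, standing in one of the carousel's six wire rings, foot 44 mm above the bench. Origin: centre of its foot, z up; any yaw
- jar_4: white glazed incense jar, 48 mm across, with a dark wooden lid (42 mm across, top 78 mm above its foot) and on it a plain brass ball knob, 18 mm across, top at 94 mm. Loose, about 0.2 kg, standing in one of the carousel's six wire rings, foot 44 mm above the bench. Origin: centre of its foot, z up; any yaw
- jar_5: white glazed incense jar, 48 mm across, with a dark wooden lid (42 mm across, top 78 mm above its foot) and on it a plain brass ball knob, 18 mm across, top at 94 mm. Loose, about 0.2 kg, standing in one of the carousel's six wire rings, foot 44 mm above the bench. Origin: centre of its foot, z up; any yaw
- saucer: white ceramic saucer, 140 mm across, 20 mm high, lying on the bench left of the caddy's tongue. Origin: centre of its underside
- paten: silver paten, a plate 144 mm across, 12 mm high, lying on the bench right of the caddy's tongue. Origin: centre of its underside
- altar_cross: small brass cross on a stepped 80 mm square foot, 160 mm tall, standing beside the caddy on the right. Origin: centre of its underside
- aspergillum: brass aspergillum 260 mm long lying beside the caddy on the left, round head 38 mm across along its +x. Origin: under the middle of its length
There are look-alikes about, which are no part of the job. Leave any purple look-alike of the jar_2 alone.

How it is judged:
By the outcome, as a careful person would: the job done as asked, in the order asked, and still so for the second after the job is handed in, while the arm keeps its last pose, push and grip.
It also fails if it takes over 64 s, if anything falls off the work surface, if the arm or the gripper's body presses on something with over 40 N, if the wrist force passes 120 N, or if a joint passes its speed limit or range.

## Working session

There is one attempt and no reset: what is moved stays moved. The work goes in short steps, Python scripts to look and compute and a tool call to move; the robot and the scene stay as the last step left them, time stands still between calls to the robot, and variables do not carry over. Pictures are saved under pics/ and viewed, about 8 in all and at most 12, crops included, and the job is handed in when it is done.

Besides the shell and the picture viewer there is one more tool, called by a JSON object that holds its "fn" and its "kwargs", one argument or row to a line. arm_command: Moves the arm, as the interface text tells. Its arguments: {"type":"object","properties":{"commands":{"type":"array","items":{"type":"object","properties":{"hand":{"type":"number"},"tx":{"type":"number"},"ty":{"type":"number"},"tz":{"type":"number"},"roll":{"type":"number"}}}}},"required":["commands"]}

```bash
mkdir -p pics; python3 - <<'E'
from station import r
import cv2,numpy as np
for n in("top","side"):
    im=r.capture(n); np.save(f"pics/{n}0.npy",im); cv2.imwrite(f"pics/{n}0.png",cv2.cvtColor(im,cv2.COLOR_RGB2BGR)); c=r.calibration(n); print(n,c)
s=r.state();print(s)
E
```

```text
top {'fx': 427.75782344599395, 'fy': 427.75782344599395, 'cx': 256.9879645260311, 'cy': 191.1511254538275, 'R': array([[ 1.16934408e-03, -9.99955402e-01, -9.37154500e-03],
       [-9.94279037e-01, -1.61651911e-04, -1.06813722e-01],
       [ 1.06807443e-01,  9.44283272e-03, -9.94234883e-01]]), 't': array([-0.04162222,  0.5984156 ,  1.27888053])}
side {'fx': 482.2374739807618, 'fy': 482.2374739807618, 'cx': 264.1516319817842, 'cy': 187.31512937534765, 'R': array([[ 0.88756714, -0.46014673,  0.02212585],
       [-0.24586566, -0.51376764, -0.82194458],
       [ 0.38958266,  0.72409101, -0.56913756]]), 't': array([-0.52485605,  0.23455012,  1.13567399])}
{'clock': 0.1, 'qpos': array([ 1.16400916e+00,  2.60671441e-01, -1.39245278e-01,  1.17268104e+00,
        3.16732641e-05,  1.57082421e+00]), 'joint_velocities': array([ 0.00046493,  0.00024763,  0.00286322,  0.00028905, -0.00046343,
       -0.00151778]), 'effort': array([ 1.84192745e-04, -4.06508732e+01,  2.54526740e+01,  1.00440564e-02,
        2.21969736e-05,  1.75350976e-06]), 'ee_pos': array([0.20748549, 0.4816339 , 0.24751827]), 'eef_rot': array([-1.54890114,  0.31950195, -0.31887801]), 'force': array([-0.1361235 ,  0.44164458,  0.74338203]), 'wrist_torque': array([0.04602486, 0.01173012, 0.00094444]), 'width': 0.08560854666670281}
```

View pics/top0.png

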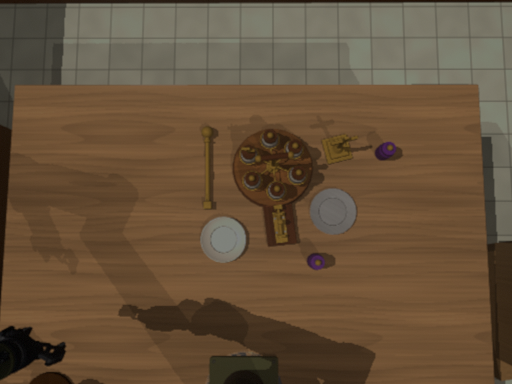

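View pics/side0.png

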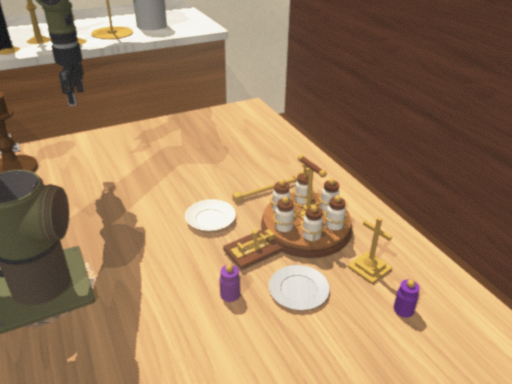

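Top view: the carousel is centred near (273,168) and the tongue runs down to (282,245). The saucer is at (223,239), the paten at (333,211), and purple look-alikes at (317,261) and (387,150). Next I'll enlarge to find the cross jar.

```bash
python3 - <<'E'
import cv2,numpy as np
def crop(n,x0,y0,w,h,s):
    im=np.load(f"pics/{n}0.npy")[y0:y0+h,x0:x0+w,::-1]
    im=cv2.resize(im,None,fx=s,fy=s,interpolation=cv2.INTER_CUBIC).astype(float)
    return np.clip(255*(im.clip(0)/255)**.6,0,255).astype(np.uint8)
cv2.imwrite("pics/tc.png",crop("top",222,122,110,128,4.6))
cv2.imwrite("pics/sc.png",crop("side",215,150,150,120,5))
E
```

```text
(no output)
```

View pics/tc.png

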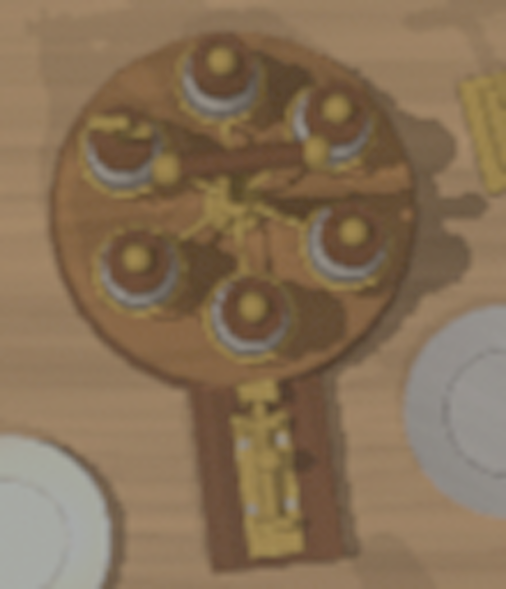

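View pics/sc.png

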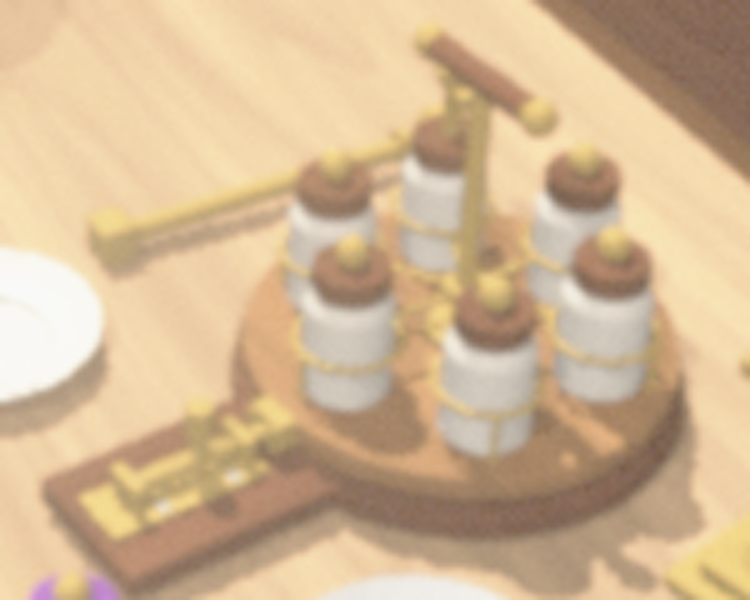

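In the top crop, five jars carry ball knobs at (222,60), (336,107), (352,230), (252,306) and (135,258). The only brass cross is on the jar at (122,140), back-left. The side crop agrees: there the cross jar stands at (440,130). The purple ones on the bench are decoys. The jar therefore has to turn +120° (CCW from above) to reach the front.

```bash
cat > h.py <<'E'
import numpy as np, cv2
from scipy.spatial.transform import Rotation as Ro
from station import r
def ray(n,p):
    c=r.calibration(n);d=c["R"].T@np.array([(p[0]-c["cx"])/c["fx"],(p[1]-c["cy"])/c["fy"],1]);return -c["R"].T@c["t"],d
def onz(n,p,z):
    o,d=ray(n,p);return (o+d*(z-o[2])/d[2])
def tri(p,q):
    A,b=np.zeros((3,3)),np.zeros(3)
    for n,x in(("top",p),("side",q)):
        o,d=ray(n,x);d/=np.linalg.norm(d);M=np.eye(3)-np.outer(d,d);A+=M;b+=M@o
    return np.linalg.solve(A,b)
E
python3 - <<'E'
from h import *
np.set_printoptions(precision=4,suppress=True)
T=lambda u,v:(222+(u+.5)/4.6-.5,122+(v+.5)/4.6-.5)
S=lambda u,v:(215+(u+.5)/5-.5,150+(v+.5)/5-.5)
balls=[(222,60),(336,107),(352,230),(252,306),(135,258)]
sb=[(583,158),(612,245),(494,293),(352,250),(335,163)]
P=[]
for a,b in zip(balls,sb):
    p=onz("top",T(*a),.129);P.append(p);print(p,onz("side",S(*b),.129),tri(T(*a),S(*b)))
P=np.array(P);f=lambda q:[0]
from scipy.optimize import least_squares
ang=np.radians([0,-60,-120,180,120])
for nm,PP in(("top",P),("side",np.array([onz("side",S(*b),.129) for b in sb]))):
    g=lambda q:np.r_[q[0]+.078*np.cos(ang+q[2])-PP[:,0],q[1]+.078*np.sin(ang+q[2])-PP[:,1]]
    s=least_squares(g,[.6,-.1,0]);print(nm,s.x,np.degrees(s.x[2]),np.abs(s.fun).max())
a,b=tri(T(165,168),S(428,40)),tri(T(317,150),S(538,114));print("handle",a,b,(a+b)/2,np.linalg.norm(a-b),np.degrees(np.arctan2(*(a-b)[[1,0]])))
# tongue far corners at z=.022
for u in [(213,572),(353,556)]: print("tongue",onz("top",T(*u),.022))
print("knob side",onz("side",S(200,408),.070), "strap end",onz("top",T(275,548),.03))
c,s_=s.x[:2],0
st=r.state();print(Ro.from_rotvec(st["eef_rot"]).as_matrix())
E
```

```text
[ 0.7514 -0.079   0.129 ] [ 0.7515 -0.0774  0.129 ] [ 0.7508 -0.0788  0.1301]
[ 0.7215 -0.15    0.129 ] [ 0.72   -0.1506  0.129 ] [ 0.7212 -0.1498  0.1282]
[ 0.644  -0.1592  0.129 ] [ 0.6436 -0.1588  0.129 ] [ 0.6437 -0.1591  0.1292]
[ 0.5966 -0.0972  0.129 ] [ 0.5977 -0.0966  0.129 ] [ 0.5969 -0.0973  0.1297]
[ 0.6265 -0.0249  0.129 ] [ 0.6283 -0.0239  0.129 ] [ 0.6269 -0.0252  0.1302]
top [ 0.6741 -0.0877  0.1221] 6.9983331201105985 0.0008021936719446038
side [ 0.6744 -0.0872  0.1144] 6.553618531965794 0.0008677105381973416
handle [ 0.6685 -0.044   0.2064] [ 0.6784 -0.1322  0.2097] [ 0.6734 -0.0881  0.2081] 0.08880938694430628 96.4111539281157
tongue [ 0.4317 -0.0746  0.022 ]
tongue [ 0.4423 -0.1673  0.022 ]
knob side [ 0.5047 -0.1116  0.07  ] strap end [ 0.4476 -0.1153  0.03  ]
[[ 0.9184 -0.0007  0.3957]
 [-0.3957 -0.0016  0.9184]
 [-0.     -1.     -0.0018]]
```

{"fn": "arm_command", "kwargs": {
  "commands": [
    {"tx": 0.6,"tz": -0.5,"hand": -1},
    {"tx": 0.75,"tz": -0.63,"hand": -1},
    {"tx": 0.75,"tz": -0.63,"hand": -1},
    {"tx": 0.75,"tz": -0.63,"hand": -1},
    {"tx": 0.75,"tz": -0.63,"hand": -1},
    {"tx": 0.75,"tz": -0.63,"hand": -1},
    {"tx": 0.75,"tz": -0.63,"hand": -1},
    {"tx": 0.75,"tz": -0.63,"hand": -1},
    {"tx": 0.75,"tz": -0.63,"hand": -1},
    {"tx": 0.75,"tz": -0.63,"hand": -1}
  ]
}}

```text
validation failed for argument at $.co...
```

{"fn": "arm_command", "kwargs": {
  "commands": [
    {"roll": -1,"hand": -1},
    {"roll": -1,"hand": -1},
    {"roll": -1,"hand": -1},
    {"roll": -1,"hand": -1},
    {"roll": -1,"hand": -1},
    {"roll": -1,"hand": -1},
    {"hand": -1}
  ]
}}

```text
validation failed for argument at $.co...
```

```bash
cat >> h.py <<'E'
def rel(t,yaw):
    s=r.state();R=Ro.from_rotvec(s["eef_rot"]).as_matrix();z=np.degrees(np.arctan2(R[1,2],R[0,2]))
    print("clk",round(s["clock"],2),"pos",s["ee_pos"].round(4),"w",round(s["width"],4),"F",s["force"].round(1),"tau",s["wrist_torque"].round(2),"j1,j6",s["qpos"][[0,5]].round(3),"zyaw",z.round(2),"tooldown",R[:,1].round(4))
    print("units tx,ty,tz",(R.T@(np.array(t)-s["ee_pos"])/.06).round(3),"roll units",round(((z-yaw+180)%360-180)/5,3))
E
python3 -c "
from h import *
rel([.5052,-.109,.064],97.2)"
```

```text
clk 0.1 pos [0.2075 0.4816 0.2475] w 0.0856 F [-0.1  0.4  0.7] tau [0.05 0.01 0.  ] j1,j6 [1.164 1.571] zyaw 66.69 tooldown [-7.0e-04 -1.6e-03 -1.0e+00]
units tx,ty,tz [ 8.452  3.071 -7.072] roll units -6.102
```

{"fn": "arm_command", "kwargs": {
  "commands": [
    {"hand": -1,"tx": 0.6,"ty": 0,"tz": -0.5,"roll": 0},
    {"hand": -1,"tx": 0.75,"ty": 0,"tz": -0.63,"roll": 0},
    {"hand": -1,"tx": 0.75,"ty": 0,"tz": -0.63,"roll": 0},
    {"hand": -1,"tx": 0.75,"ty": 0,"tz": -0.63,"roll": 0},
    {"hand": -1,"tx": 0.75,"ty": 0,"tz": -0.63,"roll": 0},
    {"hand": -1,"tx": 0.75,"ty": 0,"tz": -0.63,"roll": 0},
    {"hand": -1,"tx": 0.75,"ty": 0,"tz": -0.63,"roll": 0},
    {"hand": -1,"tx": 0.75,"ty": 0,"tz": -0.63,"roll": 0},
    {"hand": -1,"tx": 0.75,"ty": 0,"tz": -0.63,"roll": 0},
    {"hand": -1,"tx": 0.75,"ty": 0,"tz": -0.63,"roll": 0}
  ]
}}

```text
clock: 1.35
ee_pos: [0.4728, -0.0443, 0.2454]
eef_rot: [-1.55, 0.312, -0.312]
force: [1.3, 0.4, 0.7]
width: 0.0856
```

{"fn": "arm_command", "kwargs": {
  "commands": [
    {"hand": -1,"tx": 0,"ty": 0,"tz": 0,"roll": -1},
    {"hand": -1,"tx": 0,"ty": 0,"tz": 0,"roll": -1},
    {"hand": -1,"tx": 0,"ty": 0,"tz": 0,"roll": -1},
    {"hand": -1,"tx": 0,"ty": 0,"tz": 0,"roll": -1},
    {"hand": -1,"tx": 0,"ty": 0,"tz": 0,"roll": -1},
    {"hand": -1,"tx": 0,"ty": 0,"tz": 0,"roll": -1},
    {"hand": -1,"tx": 0,"ty": 0,"tz": 0,"roll": 0}
  ]
}}

```text
clock: 2.22
ee_pos: [0.4724, -0.0498, 0.2417]
eef_rot: [-1.57, -0.098, 0.11]
force: [-0.9, -0.4, -0.1]
width: 0.0855
```

```bash
python3 -c "
from h import *
rel([.5052,-.109,.064],97.2)"
```

```text
clk 2.23 pos [ 0.4724 -0.0498  0.2417] w 0.0855 F [-0.9 -0.4 -0.1] tau [-0.02  0.05 -0.02] j1,j6 [-0.103 -0.236] zyaw 97.57 tooldown [-0.0076 -0.0017 -1.    ]
units tx,ty,tz [ 0.435  2.96  -1.048] roll units 0.074
```

{"fn": "arm_command", "kwargs": {
  "commands": [
    {"hand": -1,"tx": 0.43,"ty": 0,"tz": -0.9,"roll": 0},
    {"hand": -1,"tx": 0,"ty": 0.5,"tz": -0.14,"roll": 0},
    {"hand": -1,"tx": 0,"ty": 0.7,"tz": 0,"roll": 0},
    {"hand": -1,"tx": 0,"ty": 0.7,"tz": 0,"roll": 0},
    {"hand": -1,"tx": 0,"ty": 0.1,"tz": 0,"roll": 0}
  ]
}}

```text
clock: 2.85
ee_pos: [0.5074, -0.1102, 0.1189]
eef_rot: [-1.57, -0.094, 0.102]
force: [-0.7, -0.4, -0.0]
width: 0.0853
```

```bash
python3 -c "
from h import *
rel([.5052,-.109,.064],97.2)
a=[cv2.resize(r.capture(n)[y:y+h,x:x+w,::-1],(400,480),interpolation=2) for n,x,y,w,h in(('top',245,170,75,90),('side',210,190,100,120))]
cv2.imwrite('pics/k1.png',np.clip(255*(np.hstack(a)/255.)**.6,0,255).astype(np.uint8))"
```

```text
clk 2.85 pos [ 0.5074 -0.1102  0.1189] w 0.0853 F [-0.7 -0.4 -0. ] tau [ 0.03 -0.05 -0.01] j1,j6 [-0.212 -0.337] zyaw 97.17 tooldown [-0.0051 -0.0017 -1.    ]
units tx,ty,tz [-0.029  0.916  0.025] roll units -0.006
```

View pics/k1.png

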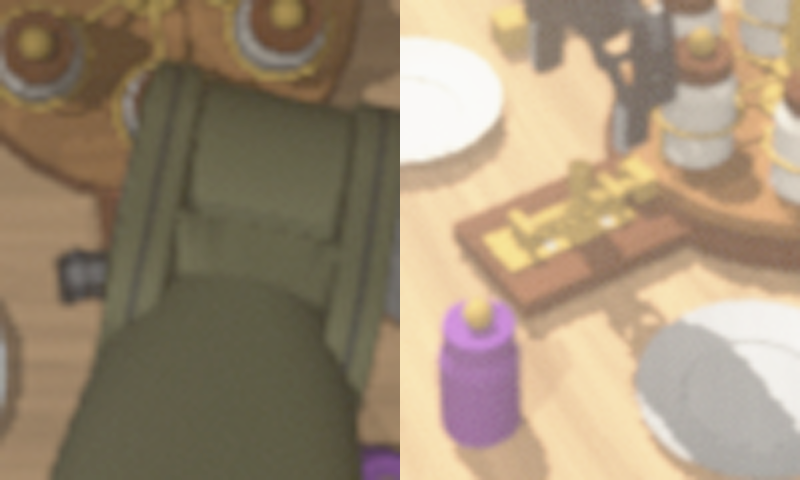

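The open fingers straddle the bolt line above the tongue, with the knob at crop (580,170) and clear of everything. I'll go down and grip it.

{"fn": "arm_command", "kwargs": {
  "commands": [
    {"hand": -1,"tx": -0.03,"ty": 0.5,"tz": 0.02,"roll": 0},
    {"hand": -1,"tx": 0,"ty": 0.4,"tz": 0,"roll": 0},
    {"hand": 1,"tx": 0,"ty": 0,"tz": 0,"roll": 0},
    {"hand": 1,"tx": 0,"ty": 0,"tz": 0,"roll": 0},
    {"hand": 1,"tx": 0,"ty": 0,"tz": 0,"roll": 0},
    {"hand": 1,"tx": 0,"ty": 0,"tz": 0,"roll": 0},
    {"hand": 1,"tx": 0,"ty": 0,"tz": 0,"roll": 0},
    {"hand": 1,"tx": 0,"ty": 0,"tz": 0,"roll": 0}
  ]
}}

```text
clock: 3.95
ee_pos: [0.5165, -0.1066, 0.0776]
eef_rot: [-1.566, -0.114, 0.084]
force: [0.2, 0.0, -4.8]
width: 0.0101
```

```bash
python3 -c "
from h import *
rel([.5052,-.109,.064],97.2)"
```

```text
clk 3.95 pos [ 0.5165 -0.1066  0.0776] w 0.0101 F [ 0.2  0.  -4.8] tau [-0.09 -0.17  0.03] j1,j6 [-0.208 -0.335] zyaw 97.26 tooldown [ 0.0189  0.0041 -0.9998]
units tx,ty,tz [-0.196  0.223 -0.016] roll units 0.012
```

```bash
python3 -c "
from h import *
a=[cv2.resize(r.capture(n)[y:y+h,x:x+w,::-1],(600,600),interpolation=2) for n,x,y,w,h in(('side',220,190,75,75),)]
cv2.imwrite('pics/k2.png',np.clip(255*(np.hstack(a)/255.)**.6,0,255).astype(np.uint8))
rel([.5052,-.109,.064],97.2)"
```

```text
clk 4.0 pos [ 0.5165 -0.1067  0.0776] w 0.0104 F [ 0.7  0.9 -4.1] tau [ 0.08 -0.16  0.03] j1,j6 [-0.208 -0.335] zyaw 97.25 tooldown [ 0.0188  0.0042 -0.9998]
units tx,ty,tz [-0.196  0.222 -0.015] roll units 0.011
```

View pics/k2.png

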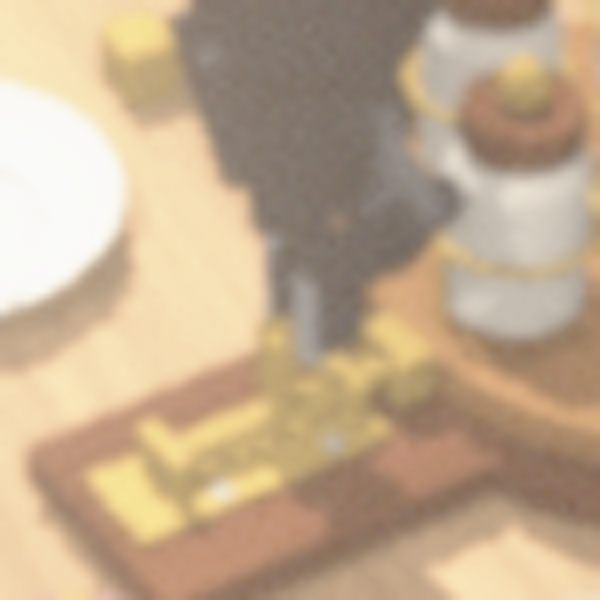

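The fingers closed at the knob's rear edge and slid off towards the carousel. The knob is now at crop (272,345), directly in front of the closed fingers. I'll close fully behind it, go down a little while staying above the straps, and push it back to its stop.

{"fn": "arm_command", "kwargs": {
  "commands": [
    {"hand": 1,"tx": 0.12,"ty": 0,"tz": 0,"roll": 0},
    {"hand": 1,"tx": 0,"ty": 0,"tz": 0,"roll": 0},
    {"hand": 1,"tx": 0,"ty": 0,"tz": 0,"roll": 0}
  ]
}}

```text
clock: 4.38
ee_pos: [0.5167, -0.1067, 0.0774]
eef_rot: [-1.567, -0.102, 0.094]
force: [0.2, 1.0, -3.2]
width: 0.0102
```

```bash
python3 -c "
from h import *
rel([.5222,-.107,.066],97.2)"
```

```text
clk 4.38 pos [ 0.5167 -0.1067  0.0774] w 0.0102 F [ 0.2  1.  -3.2] tau [ 0.13 -0.07  0.02] j1,j6 [-0.205 -0.33 ] zyaw 97.15 tooldown [ 0.0052  0.0017 -1.    ]
units tx,ty,tz [ 0.09   0.191 -0.017] roll units -0.01
```

{"fn": "arm_command", "kwargs": {
  "commands": [
    {"hand": -0.2,"tx": 0,"ty": 0,"tz": 0,"roll": 0},
    {"hand": -0.2,"tx": 0,"ty": 0,"tz": 0,"roll": 0},
    {"hand": -0.2,"tx": 0,"ty": 0,"tz": 0,"roll": 0},
    {"hand": -0.2,"tx": 0,"ty": 0,"tz": 0,"roll": 0}
  ]
}}

```text
clock: 4.88
ee_pos: [0.5191, -0.1073, 0.0784]
eef_rot: [-1.569, -0.105, 0.09]
force: [-0.9, -1.4, -0.1]
width: 0.051
```

```bash
python3 -c "
from h import *
rel([.503,-.1095,.064],97.2)"
```

```text
clk 4.88 pos [ 0.5191 -0.1073  0.0784] w 0.051 F [-0.9 -1.4 -0.1] tau [ 0.01 -0.04  0.01] j1,j6 [-0.205 -0.33 ] zyaw 97.14 tooldown [ 9.5e-03  5.0e-04 -1.0e+00]
units tx,ty,tz [-0.273  0.238 -0.002] roll units -0.012
```

{"fn": "arm_command", "kwargs": {
  "commands": [
    {"hand": -0.2,"tx": -0.27,"ty": 0,"tz": -0.02,"roll": 0},
    {"hand": -0.2,"tx": 0,"ty": 0.22,"tz": 0,"roll": 0},
    {"hand": -0.2,"tx": 0,"ty": 0,"tz": 0,"roll": 0}
  ]
}}

```text
clock: 5.25
ee_pos: [0.5015, -0.1107, 0.0641]
eef_rot: [-1.569, -0.105, 0.091]
force: [-0.6, 0.3, -0.1]
width: 0.0512
```

```bash
python3 -c "
from h import *
rel([.503,-.1095,.064],97.2)"
```

```text
clk 5.25 pos [ 0.5015 -0.1107  0.0641] w 0.0512 F [-0.6  0.3 -0.1] tau [ 0.02 -0.01 -0.03] j1,j6 [-0.219 -0.343] zyaw 97.13 tooldown [ 9.e-03  5.e-04 -1.e+00]
units tx,ty,tz [0.027 0.003 0.017] roll units -0.014
```

Well placed with no contact. I'll close in short steps and watch for drift.

{"fn": "arm_command", "kwargs": {
  "commands": [
    {"hand": 1,"tx": 0,"ty": 0,"tz": 0,"roll": 0},
    {"hand": 1,"tx": 0,"ty": 0,"tz": 0,"roll": 0}
  ]
}}

```text
clock: 5.5
ee_pos: [0.5012, -0.1091, 0.0639]
eef_rot: [-1.564, -0.105, 0.091]
force: [-2.2, 18.8, 7.8]
width: 0.0155
```

{"fn": "arm_command", "kwargs": {
  "commands": [
    {"hand": 1,"tx": 0,"ty": 0,"tz": 0,"roll": 0},
    {"hand": 1,"tx": 0,"ty": 0,"tz": 0,"roll": 0},
    {"hand": 1,"tx": 0,"ty": 0,"tz": 0,"roll": 0}
  ]
}}

```text
clock: 5.88
ee_pos: [0.5012, -0.1086, 0.0642]
eef_rot: [-1.564, -0.105, 0.092]
force: [-1.0, 1.4, 1.0]
width: 0.0139
```

A firm grip of about 15 mm. Now I'll pull back gradually.

{"fn": "arm_command", "kwargs": {
  "commands": [
    {"hand": 1,"tx": -0.12,"ty": 0,"tz": 0,"roll": 0},
    {"hand": 1,"tx": -0.12,"ty": 0,"tz": 0,"roll": 0},
    {"hand": 1,"tx": -0.12,"ty": 0,"tz": 0,"roll": 0},
    {"hand": 1,"tx": -0.12,"ty": 0,"tz": 0,"roll": 0}
  ]
}}

```text
clock: 6.38
ee_pos: [0.4745, -0.112, 0.0641]
eef_rot: [-1.562, -0.111, 0.087]
force: [2.2, 1.8, -0.5]
width: 0.014
```

{"fn": "arm_command", "kwargs": {
  "commands": [
    {"hand": 1,"tx": -0.1,"ty": 0,"tz": 0,"roll": 0},
    {"hand": 1,"tx": -0.1,"ty": 0,"tz": 0,"roll": 0},
    {"hand": 1,"tx": -0.1,"ty": 0,"tz": 0,"roll": 0}
  ]
}}

```text
clock: 6.75
ee_pos: [0.4708, -0.1126, 0.0643]
eef_rot: [-1.556, -0.136, 0.066]
force: [17.6, 7.6, -21.1]
width: 0.0137
```

{"fn": "arm_command", "kwargs": {
  "commands": [
    {"hand": 1,"tx": -0.12,"ty": 0,"tz": 0,"roll": 0},
    {"hand": 1,"tx": -0.12,"ty": 0,"tz": 0,"roll": 0}
  ]
}}

```text
clock: 7.0
ee_pos: [0.4706, -0.1128, 0.0642]
eef_rot: [-1.55, -0.16, 0.048]
force: [21.2, 7.8, -21.9]
width: 0.0135
```

{"fn": "arm_command", "kwargs": {
  "commands": [
    {"hand": 0,"tx": 0,"ty": 0,"tz": 0,"roll": 0},
    {"hand": 0,"tx": 0,"ty": 0,"tz": 0,"roll": 0},
    {"hand": 0,"tx": 0,"ty": -0.5,"tz": 0,"roll": 0},
    {"hand": -1,"tx": 0,"ty": -0.9,"tz": 0,"roll": 0},
    {"hand": -1,"tx": 0,"ty": -0.9,"tz": 0,"roll": 0},
    {"hand": -1,"tx": 0,"ty": -0.9,"tz": 0,"roll": 0},
    {"hand": -1,"tx": 0,"ty": -0.9,"tz": 0,"roll": 0},
    {"hand": -1,"tx": 0,"ty": 0,"tz": 0,"roll": 0}
  ]
}}

```text
clock: 8.0
ee_pos: [0.4435, -0.12, 0.3151]
eef_rot: [-1.557, -0.142, 0.059]
force: [0.2, -0.2, 0.3]
width: 0.0852
```

```bash
python3 -c "
from h import *
rel([.674,-.0878,.206],7)
im=r.capture('side')
a=cv2.resize(im[190:290,215:315,::-1],(600,600),interpolation=2)
cv2.imwrite('pics/k3.png',np.clip(255*(a/255.)**.6,0,255).astype(np.uint8))"
```

```text
clk 8.0 pos [ 0.4435 -0.12    0.3151] w 0.0852 F [ 0.2 -0.2  0.3] tau [-0.04  0.01 -0.01] j1,j6 [-0.283 -0.411] zyaw 97.37 tooldown [ 0.0517  0.0148 -0.9986]
units tx,ty,tz [3.777 2.022 0.025] roll units 18.074
```

View pics/k3.png

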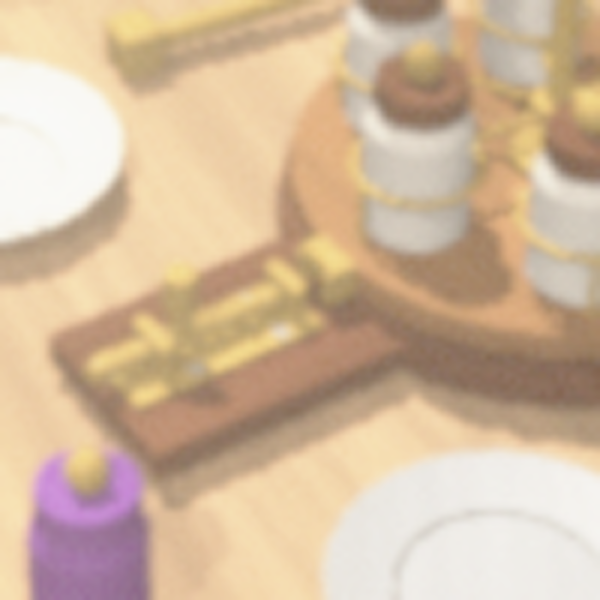

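The bolt is fully drawn: the knob at crop (182,275) sits by the outer strap, it travelled 30.6 mm, and I felt the stop. Now I'll turn the gripper across the handle.

{"fn": "arm_command", "kwargs": {
  "commands": [
    {"hand": -1,"tx": 0,"ty": 0,"tz": 0,"roll": 1},
    {"hand": -1,"tx": 0,"ty": 0,"tz": 0,"roll": 1},
    {"hand": -1,"tx": 0,"ty": 0,"tz": 0,"roll": 1},
    {"hand": -1,"tx": 0,"ty": 0,"tz": 0,"roll": 1},
    {"hand": -1,"tx": 0,"ty": 0,"tz": 0,"roll": 1},
    {"hand": -1,"tx": 0,"ty": 0,"tz": 0,"roll": 1},
    {"hand": -1,"tx": 0,"ty": 0,"tz": 0,"roll": 1},
    {"hand": -1,"tx": 0,"ty": 0,"tz": 0,"roll": 1},
    {"hand": -1,"tx": 0,"ty": 0,"tz": 0,"roll": 1},
    {"hand": -1,"tx": 0,"ty": 0,"tz": 0,"roll": 1}
  ]
}}

```text
clock: 9.3
ee_pos: [0.4239, -0.1187, 0.2925]
eef_rot: [-1.464, 0.612, -0.6]
force: [1.3, -0.6, 0.6]
width: 0.0854
```

{"fn": "arm_command", "kwargs": {
  "commands": [
    {"hand": -1,"tx": 0,"ty": 0,"tz": 0,"roll": 1},
    {"hand": -1,"tx": 0,"ty": 0,"tz": 0,"roll": 1},
    {"hand": -1,"tx": 0,"ty": 0,"tz": 0,"roll": 1},
    {"hand": -1,"tx": 0,"ty": 0,"tz": 0,"roll": 1},
    {"hand": -1,"tx": 0,"ty": 0,"tz": 0,"roll": 1},
    {"hand": -1,"tx": 0,"ty": 0,"tz": 0,"roll": 1},
    {"hand": -1,"tx": 0,"ty": 0,"tz": 0,"roll": 1},
    {"hand": -1,"tx": 0,"ty": 0,"tz": 0,"roll": 1},
    {"hand": -1,"tx": 0,"ty": 0,"tz": 0,"roll": 0}
  ]
}}

```text
clock: 10.42
ee_pos: [0.4064, -0.1172, 0.274]
eef_rot: [-1.252, 1.202, -1.117]
force: [-1.2, 0.1, 0.9]
width: 0.0855
```

```bash
python3 -c "
from h import *
rel([.674,-.0878,.290],7)"
```

```text
clk 10.43 pos [ 0.4064 -0.1172  0.274 ] w 0.0855 F [-1.2  0.1  0.9] tau [ 0.02 -0.07 -0.01] j1,j6 [-0.29   1.211] zyaw 4.01 tooldown [-0.0433  0.0262 -0.9987]
units tx,ty,tz [-0.189 -0.447  4.468] roll units -0.597
```

{"fn": "arm_command", "kwargs": {
  "commands": [
    {"hand": -1,"tx": -0.04,"ty": -0.5,"tz": 0.3,"roll": -0.6},
    {"hand": -1,"tx": -0.04,"ty": 0,"tz": 0.8,"roll": 0},
    {"hand": -1,"tx": -0.04,"ty": 0,"tz": 0.8,"roll": 0},
    {"hand": -1,"tx": -0.04,"ty": 0,"tz": 0.8,"roll": 0},
    {"hand": -1,"tx": -0.04,"ty": 0,"tz": 0.8,"roll": 0},
    {"hand": -1,"tx": 0,"ty": 0,"tz": 0.8,"roll": 0},
    {"hand": -1,"tx": 0,"ty": 0,"tz": 0,"roll": 0}
  ]
}}

```text
clock: 11.3
ee_pos: [0.6619, -0.0733, 0.2812]
eef_rot: [-1.292, 1.17, -1.059]
force: [0.0, 0.5, -0.1]
width: 0.0853
```

```bash
python3 -c "
from h import *
rel([.674,-.0878,.206],7)"
```

```text
clk 11.3 pos [ 0.6619 -0.0733  0.2812] w 0.0853 F [ 0.   0.5 -0.1] tau [-0.05 -0.06 -0.05] j1,j6 [-0.119  1.319] zyaw 7.64 tooldown [-0.0643  0.0262 -0.9976]
units tx,ty,tz [0.309 1.232 0.243] roll units 0.127
```

{"fn": "arm_command", "kwargs": {
  "commands": [
    {"hand": -1,"tx": 0.31,"ty": 0.2,"tz": 0.24,"roll": 0.12},
    {"hand": -1,"tx": 0,"ty": 0.4,"tz": 0,"roll": 0},
    {"hand": -1,"tx": 0,"ty": 0.5,"tz": 0,"roll": 0},
    {"hand": -1,"tx": 0,"ty": 0.1,"tz": 0,"roll": 0},
    {"hand": -1,"tx": 0,"ty": 0,"tz": 0,"roll": 0}
  ]
}}

```text
clock: 11.92
ee_pos: [0.668, -0.0894, 0.2044]
eef_rot: [-1.296, 1.182, -1.06]
force: [-0.9, 0.4, 0.5]
width: 0.0857
```

```bash
python3 -c "
from h import *
rel([.674,-.0878,.204],7)"
```

```text
clk 11.93 pos [ 0.668  -0.0894  0.2044] w 0.0857 F [-0.9  0.4  0.5] tau [-0.05 -0.08 -0.02] j1,j6 [-0.14   1.305] zyaw 7.25 tooldown [-0.0737  0.0255 -0.997 ]
units tx,ty,tz [-0.015 -0.001  0.103] roll units 0.05
```

{"fn": "arm_command", "kwargs": {
  "commands": [
    {"hand": -1,"tx": -0.01,"ty": 0,"tz": 0.1,"roll": 0},
    {"hand": 1,"tx": 0,"ty": 0,"tz": 0,"roll": 0},
    {"hand": 1,"tx": 0,"ty": 0,"tz": 0,"roll": 0},
    {"hand": 1,"tx": 0,"ty": 0,"tz": 0,"roll": 0},
    {"hand": 1,"tx": 0,"ty": 0,"tz": 0,"roll": 0},
    {"hand": 1,"tx": 0,"ty": 0,"tz": 0,"roll": 0},
    {"hand": 1,"tx": 0,"ty": 0,"tz": 0,"roll": 0}
  ]
}}

```text
clock: 12.8
ee_pos: [0.6737, -0.0885, 0.2084]
eef_rot: [-1.296, 1.18, -1.062]
force: [-0.4, 0.1, -0.1]
width: 0.0138
```

```bash
python3 -c "
from h import *
rel([.674,-.0878,.204],7)"
```

```text
clk 12.8 pos [ 0.6737 -0.0885  0.2084] w 0.0138 F [-0.4  0.1 -0.1] tau [-0.06  0.18  0.  ] j1,j6 [-0.137  1.308] zyaw 7.26 tooldown [-0.0717  0.0238 -0.9971]
units tx,ty,tz [-0.009  0.073  0.011] roll units 0.052
```

{"fn": "arm_command", "kwargs": {
  "commands": [
    {"hand": 1,"tx": 0,"ty": 0,"tz": 0,"roll": -0.2},
    {"hand": 1,"tx": 0,"ty": 0,"tz": 0,"roll": -0.4},
    {"hand": 1,"tx": 0,"ty": 0,"tz": 0,"roll": -0.5},
    {"hand": 1,"tx": 0,"ty": 0,"tz": 0,"roll": -0.5},
    {"hand": 1,"tx": 0,"ty": 0,"tz": 0,"roll": -0.5},
    {"hand": 1,"tx": 0,"ty": 0,"tz": 0,"roll": -0.5}
  ]
}}

```text
clock: 13.55
ee_pos: [0.674, -0.0884, 0.2084]
eef_rot: [-1.382, 0.997, -0.878]
force: [-0.0, -0.0, 0.5]
width: 0.0141
```

```bash
python3 -c "
from h import *
rel([.674,-.0885,.208],127.3)"
```

```text
clk 13.55 pos [ 0.674  -0.0884  0.2084] w 0.0141 F [-0.  -0.   0.5] tau [-0.1   0.13 -0.08] j1,j6 [-0.136  1.067] zyaw 21.09 tooldown [-0.0713  0.0233 -0.9972]
units tx,ty,tz [ 0.001  0.007 -0.   ] roll units -21.241
```

{"fn": "arm_command", "kwargs": {
  "commands": [
    {"hand": 1,"tx": 0,"ty": 0,"tz": 0,"roll": -0.6},
    {"hand": 1,"tx": 0,"ty": 0,"tz": 0,"roll": -0.6},
    {"hand": 1,"tx": 0,"ty": 0,"tz": 0,"roll": -0.6},
    {"hand": 1,"tx": 0,"ty": 0,"tz": 0,"roll": -0.6},
    {"hand": 1,"tx": 0,"ty": 0,"tz": 0,"roll": -0.6},
    {"hand": 1,"tx": 0,"ty": 0,"tz": 0,"roll": -0.6},
    {"hand": 1,"tx": 0,"ty": 0,"tz": 0,"roll": -0.6},
    {"hand": 1,"tx": 0,"ty": 0,"tz": 0,"roll": -0.6},
    {"hand": 1,"tx": 0,"ty": 0,"tz": 0,"roll": -0.6},
    {"hand": 1,"tx": 0,"ty": 0,"tz": 0,"roll": -0.6}
  ]
}}

```text
clock: 14.8
ee_pos: [0.6746, -0.088, 0.2084]
eef_rot: [-1.514, 0.566, -0.449]
force: [-0.4, 0.4, 0.9]
width: 0.0139
```

```bash
python3 -c "
from h import *
rel([.674,-.0885,.208],127.3)"
```

```text
clk 14.8 pos [ 0.6746 -0.088   0.2084] w 0.0139 F [-0.4  0.4  0.9] tau [-0.4   0.08 -0.06] j1,j6 [-0.134  0.514] zyaw 52.91 tooldown [-0.0711  0.019  -0.9973]
units tx,ty,tz [-0.003  0.007 -0.012] roll units -14.877
```

{"fn": "arm_command", "kwargs": {
  "commands": [
    {"hand": 1,"tx": 0,"ty": 0,"tz": 0,"roll": -0.6},
    {"hand": 1,"tx": 0,"ty": 0,"tz": 0,"roll": -0.6},
    {"hand": 1,"tx": 0,"ty": 0,"tz": 0,"roll": -0.6},
    {"hand": 1,"tx": 0,"ty": 0,"tz": 0,"roll": -0.6},
    {"hand": 1,"tx": 0,"ty": 0,"tz": 0,"roll": -0.6},
    {"hand": 1,"tx": 0,"ty": 0,"tz": 0,"roll": -0.6},
    {"hand": 1,"tx": 0,"ty": 0,"tz": 0,"roll": -0.6},
    {"hand": 1,"tx": 0,"ty": 0,"tz": 0,"roll": -0.6},
    {"hand": 1,"tx": 0,"ty": 0,"tz": 0,"roll": -0.6},
    {"hand": 1,"tx": 0,"ty": 0,"tz": 0,"roll": -0.6}
  ]
}}

```text
clock: 16.05
ee_pos: [0.6749, -0.0873, 0.2087]
eef_rot: [-1.557, 0.128, -0.016]
force: [-1.2, 1.0, 0.3]
width: 0.014
```

{"fn": "arm_command", "kwargs": {
  "commands": [
    {"hand": 1,"tx": 0,"ty": 0,"tz": 0,"roll": -0.6},
    {"hand": 1,"tx": 0,"ty": 0,"tz": 0,"roll": -0.6},
    {"hand": 1,"tx": 0,"ty": 0,"tz": 0,"roll": -0.6},
    {"hand": 1,"tx": 0,"ty": 0,"tz": 0,"roll": -0.6},
    {"hand": 1,"tx": 0,"ty": 0,"tz": 0,"roll": -0.6},
    {"hand": 1,"tx": 0,"ty": 0,"tz": 0,"roll": -0.6},
    {"hand": 1,"tx": 0,"ty": 0,"tz": 0,"roll": -0.6},
    {"hand": 1,"tx": 0,"ty": 0,"tz": 0,"roll": -0.5},
    {"hand": 1,"tx": 0,"ty": 0,"tz": 0,"roll": -0.4},
    {"hand": 1,"tx": 0,"ty": 0,"tz": 0,"roll": -0.3}
  ]
}}

```text
clock: 17.3
ee_pos: [0.6748, -0.0866, 0.2084]
eef_rot: [-1.52, -0.267, 0.373]
force: [-1.3, 0.5, -0.3]
width: 0.014
```

```bash
python3 -c "
from h import *
rel([.674,-.0885,.208],127.3)"
```

```text
clk 17.3 pos [ 0.6748 -0.0866  0.2084] w 0.014 F [-1.3  0.5 -0.3] tau [-0.14 -0.04 -0.07] j1,j6 [-0.129 -0.539] zyaw 113.39 tooldown [-0.0713  0.0122 -0.9974]
units tx,ty,tz [-0.024  0.006 -0.024] roll units -2.781
```

{"fn": "arm_command", "kwargs": {
  "commands": [
    {"hand": 1,"tx": 0,"ty": 0,"tz": 0,"roll": -0.5},
    {"hand": 1,"tx": 0,"ty": 0,"tz": 0,"roll": -0.5},
    {"hand": 1,"tx": 0,"ty": 0,"tz": 0,"roll": -0.5},
    {"hand": 1,"tx": 0,"ty": 0,"tz": 0,"roll": -0.4},
    {"hand": 1,"tx": 0,"ty": 0,"tz": 0,"roll": -0.2},
    {"hand": 1,"tx": 0,"ty": 0,"tz": 0,"roll": 0}
  ]
}}

```text
clock: 18.05
ee_pos: [0.6747, -0.0864, 0.2084]
eef_rot: [-1.485, -0.419, 0.522]
force: [-1.8, 0.4, 1.3]
width: 0.0139
```

```bash
python3 -c "
from h import *
rel([.674,-.0885,.208],127.3)
for n in('top','side'): np.save(f'pics/{n}1.npy',r.capture(n))
a=[cv2.resize(np.load(f'pics/{n}1.npy')[y:y+h,x:x+w,::-1],(390,500),interpolation=2) for n,x,y,w,h in(('top',222,122,110,141),('side',220,130,140,180))]
cv2.imwrite('pics/f1.png',np.clip(255*(np.hstack(a)/255.)**.6,0,255).astype(np.uint8))"
```

```text
clk 18.05 pos [ 0.6747 -0.0864  0.2084] w 0.0139 F [-1.8  0.4  1.3] tau [-0.23 -0.07 -0.02] j1,j6 [-0.128 -0.733] zyaw 124.54 tooldown [-0.0715  0.0117 -0.9974]
units tx,ty,tz [-0.029  0.007 -0.023] roll units -0.553
```

View pics/f1.png

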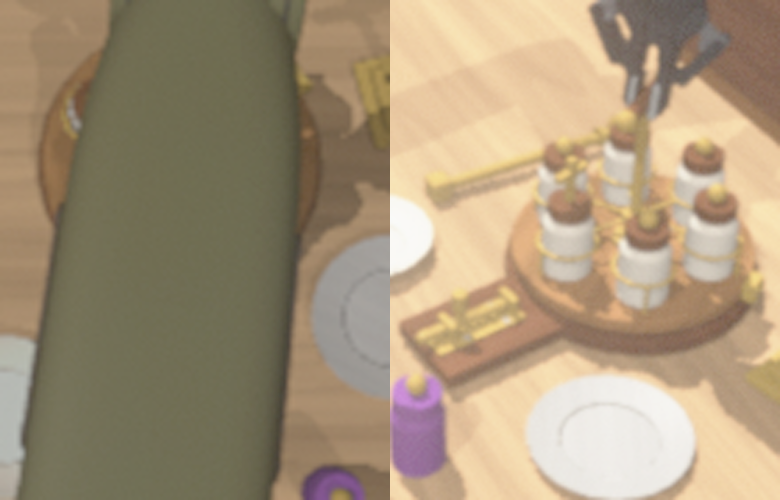

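The cross jar (side crop 567,235) is now at the front and all six jars are standing. I'll turn the last 2.8°, then measure the ball positions.

{"fn": "arm_command", "kwargs": {
  "commands": [
    {"hand": 1,"tx": 0,"ty": 0,"tz": 0,"roll": -0.3},
    {"hand": 1,"tx": 0,"ty": 0,"tz": 0,"roll": -0.25},
    {"hand": 1,"tx": 0,"ty": 0,"tz": 0,"roll": 0},
    {"hand": 1,"tx": 0,"ty": 0,"tz": 0,"roll": 0}
  ]
}}

```text
clock: 18.65
ee_pos: [0.6747, -0.0864, 0.2084]
eef_rot: [-1.474, -0.459, 0.561]
force: [-1.1, 1.4, 0.0]
width: 0.0136
```

```bash
python3 -c "
from h import *
rel([.674,-.0885,.208],127.3)
im=r.capture('side');np.save('pics/side2.npy',im)
a=cv2.resize(im[150:270,215:365,::-1],None,fx=5,fy=5,interpolation=2)
cv2.imwrite('pics/f2.png',np.clip(255*(a/255.)**.6,0,255).astype(np.uint8))"
```

```text
clk 18.65 pos [ 0.6747 -0.0864  0.2084] w 0.0136 F [-1.1  1.4  0. ] tau [-0.23 -0.07 -0.09] j1,j6 [-0.128 -0.784] zyaw 127.46 tooldown [-0.0715  0.0118 -0.9974]
units tx,ty,tz [-0.03   0.007 -0.022] roll units 0.031
```

View pics/f2.png

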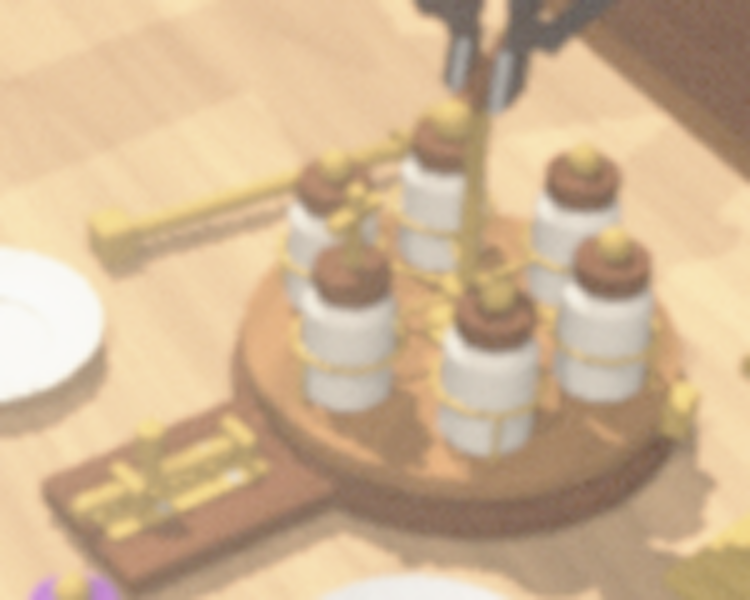

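The picture matches the starting ring layout, with the cross jar now in the front place at (350,270). I'll check the remaining angle by comparing the jars' image shift with the start.

```bash
python3 -c "
from h import *
A=np.load('pics/side0.npy').astype(np.float32).mean(2);B=np.load('pics/side2.npy').astype(np.float32).mean(2)
up=lambda i:cv2.resize(i,None,fx=4,fy=4,interpolation=2)
for n,(u,v) in dict(back=(583,158),right=(612,245),fr=(494,293),front=(350,340),left=(325,190)).items():
    x,y=int(215+u/5),int(150+v/5)
    y0,y1=(y-4,y+16) if n!='front' else (y-8,y+14)
    t=up(A[y0:y1,x-9:x+10]);s=up(B[y0-4:y1+4,x-13:x+14])
    _,m,_,l=cv2.minMaxLoc(cv2.matchTemplate(s,t,cv2.TM_CCOEFF_NORMED))
    d=(np.array(l)-16)/4
    p=(x,y);w=onz('side',np.array(p)+d,.129)-onz('side',p,.129)
    q=onz('side',p,.129)[:2]-[.674,-.0878];tang=np.array([-q[1],q[0]])/np.linalg.norm(q)
    print(n,d,round(m,3),'deg',round(np.degrees(w[:2]@tang/.078),2))
"
```

```text
back [ 0.   -0.25] 0.976 deg 0.66
right [0. 0.] 0.986 deg 0.0
fr [0. 0.] 0.967 deg 0.0
front [0. 0.] 0.993 deg 0.0
left [-0.5 -0.5] 0.781 deg -1.55
```

```bash
python3 -c "
from station import r
print(r.hand_in())"
```

```text
the job is handed in; nothing more can be done
None
```

The bolt is drawn to its end stop and the jar with the cross stands at the front, in line with the bolt. I handed in at about 18.7 s with the gripper still holding the crossbar.

- **Bolt:** I gripped the knob and pulled it back. It travelled 30.6 mm, then stopped hard, with about 22 N along its line. The picture afterwards shows the knob by the outer strap.
- **First grip on the knob failed:** the fingers closed on the knob's rear edge and slid towards the carousel. I opened, repositioned and gripped it properly before pulling.
- **Carousel:** I turned it gently by +120° (counter-clockwise from above). The gripper's angle went from 7.26° to 127.46°, which is 120.2°.
- **Angle check:** comparing the side picture with the start, three of the five jar places show no shift and the back one shows 0.7°. The left place gave −1.6°, but that match is poor because the cross partly hides it.
- **Jars and bench:** all six jars stand in their rings. The neighbouring bench items in the last pictures look where they were; I did not measure their positions.
- **Gripper tilt:** the gripper finished about 4° off vertical. The grip was firm, with forces under 3 N.

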